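Put the finished copper coffee service together

TASK

Put the finished coffee service together. Build the coffee cup up from the saucer, one piece after another: stand the copper holder in the middle of the white saucer, then seat the porcelain cup in the holder, then close the cup with the brass-knobbed lid; at any point, stand the blue sugar bowl in the middle of the wooden coaster and put the blue-knobbed lid on it. Everything should sit level and fully home, and the paste jar, the steel bench block and the rivet tin stay where they are.

Things in the scene. Friction and masses are not known exactly. Their poses are not given: they have to be found in the camera images.
- saucer: white porcelain saucer lying loose on the bench, flat foot 72 mm across, rim 112 mm across and 13 mm high; its flat inner floor, marked with a thin gold ring 54 mm across, is 6 mm above its underside and about 70 mm across. Origin: centre of the underside, z up. Target for the holder.
- coaster: round dark wooden coaster lying loose, 92 mm across, 10 mm thick, flat top. Origin: centre of the underside, z up. Target for the sugar bowl.
- holder: Copper cup holder, open round shell 44 mm high, upright, loose; foot 44 mm across, flaring to a straight band 66 mm across from 22 to 44 mm up; wall 3 mm (60 mm clear inside), inner floor 6 mm above the underside. A brass loop handle sticks out on its +y side to 54 mm from the axis, 12 to 40 mm up: grasp the band across x. Origin: centre of the underside, z up.
- cup: White porcelain cup without handle, 58 mm high, upright, loose; foot 34 mm across, flaring to a straight wall 55 mm across from 24 mm up to the rim; mouth 48 mm clear. Seated, its underside is 6 mm above the holder's underside and its top 20 mm stand clear above the holder's rim. Origin: centre of the underside, z up.
- cup_lid: Copper lid with a brass knob, for the cup; lies knob up, loose. Round plug 38 mm across, 6 mm deep, under a domed flange 62 mm across (edge 6 to 9 mm up, dome 22 mm up at 12 mm from the axis); knob 18 mm across, straight from 28 to 39 mm up, top 42 mm. Origin: centre of the plug's underside, z up; 52 mm above the cup's underside when closed (flange on the rim).
- bowl: sugar bowl in blue enamel, open, 40 mm high, foot 44 mm across, flaring to a straight band 68 mm across from 18 to 40 mm up; wall 3 mm, mouth 62 mm clear; no handle. Origin: centre of the underside, z up. Loose, upright.
- bowl_lid: Copper lid with a blue knob, for the bowl, wider and flatter than the cup's; lies knob up, loose. Round plug 50 mm across, 6 mm deep, under a domed flange 76 mm across (edge 6 to 9 mm up, dome 20 mm up at 15 mm from the axis); knob 18 mm across, straight from 26 to 37 mm up, top 40 mm. Origin: centre of the plug's underside, z up; 34 mm above the bowl's underside when closed.
- paste_jar: jar of polishing paste with a red cap, 58 mm across, 55 mm high, upright. Bystander, loose. Origin: centre of the underside.
- bench_block: round dark steel bench block, 90 mm across, 24 mm thick, lying flat. Bystander, loose. Origin: centre of the underside.
- rivet_tin: low open tin of copper rivets, grey metal, 72 mm across, 26 mm high. Bystander, loose. Origin: centre of the underside.
Mind the look-alikes: they are no part of the job. There is more than one size of the coaster; the one meant has the size given above.

How it is judged:
On the way, in this order (a step that is already met when the one before it is completed fails the run):
1. the holder stands level in the middle of the saucer (height (world z) of saucer below 0.006 m and angle between saucer's own z axis and vertical below 0.08 rad and horizontal distance between holder and saucer below 0.013 m and z of holder in the frame of saucer between 0.002 and 0.01 m and angle between holder's own z axis and vertical below 0.12 rad), for 0.2 s.
2. the cup is seated in the holder on the saucer (all of step 1 and horizontal distance between cup and holder below 0.008 m and z of cup in the frame of holder between 0.002 and 0.01 m and angle between cup's own z axis and vertical below 0.12 rad), for 0.2 s.
3. the brass-knobbed lid closes the cup in the holder on the saucer (all of step 2 and horizontal distance between cup_lid and cup below 0.008 m and z of cup_lid in the frame of cup between 0.048 and 0.056 m and angle between cup_lid's own z axis and vertical below 0.12 rad), for 0.2 s.
At the end, for the whole second after the job is handed in: Holder in the saucer (13 mm), cup in the holder (8 mm), brass-knobbed lid on the cup (8 mm), bowl on the coaster (15 mm), blue-knobbed lid on the bowl (9 mm): off-centre at most as given, heights within 4 mm of fully home, level within 0.12 rad, at rest; saucer and coaster flat on the bench (all of step 3 and height (world z) of coaster below 0.006 m and angle between coaster's own z axis and vertical below 0.08 rad and horizontal distance between bowl and coaster below 0.015 m and z of bowl in the frame of coaster between 0.006 and 0.014 m and angle between each of bowl, bowl_lid's own z axis and vertical below 0.12 rad and horizontal distance between bowl_lid and bowl below 0.009 m and z of bowl_lid in the frame of bowl between 0.03 and 0.038 m and linear speed of each of holder, cup, cup_lid, bowl, bowl_lid below 0.02 m/s); the robot touches nothing.
It fails at once if the paste jar is moved more than 25 mm or tipped (distance of paste_jar from where it was at the start of the episode above 0.025 m or angle between paste_jar's own z axis and vertical above 0.3 rad).
It fails at once if the bench block is moved more than 25 mm or tipped (distance of bench_block from where it was at the start of the episode above 0.025 m or angle between bench_block's own z axis and vertical above 0.3 rad).
It fails at once if the rivet tin is moved more than 25 mm or tipped (distance of rivet_tin from where it was at the start of the episode above 0.025 m or angle between rivet_tin's own z axis and vertical above 0.3 rad).
It also fails if it takes over 125 s, if anything falls off the work surface, if the arm or the gripper's body presses on something with over 40 N, if the wrist force passes 120 N, or if a joint passes its speed limit or range.

ROBOT

A 6-joint arm with a two-finger parallel gripper is mounted at the origin on the work surface. World frame = base frame: x ahead of the robot, y to its left, z up, the work surface at z = 0. Lengths are in m, angles in rad, forces in N, time in s.
With the tool pointing down it reaches from about 0.325 to 0.775 m from the base axis. Payload 5.5 kg.
Tool frame: the origin (TCP) lies midway between the tips of the shut fingers; the grasp point (between the pads) lies 19 mm behind it; z points along the fingers, y is the direction in which the jaws open and shut (so a half turn about z gives the same grasp; the last joint's range is limited). The gripper opens to 88 mm and grips with 3 to 60 N. Pads are 20 mm wide; open, the fingers measure 115 mm over their backs; the gripper's body (75 mm by 178 mm) begins 61 mm behind the grasp point.
Start: joints at [-1.342, 0.091, 1.231, -0, 1.82, -0.057], TCP at [0.169, -0.576, 0.223] pointing down, gripper open.
Joint ranges: [-2.87, 2.87], [-0.86, 2.18], [0.17, 2.46], [-1.51, 4.65], [0.06, 2.69], [-2.65, 2.65]. Speed limits (rad/s): [2.57, 2.57, 3.01, 3.14, 3.14, 3.14].

INTERFACE

Orientations are given as a 3x3 rotation matrix whose columns are the frame's x, y, z axes.
In Python, from station import env, optics gives the robot as it stands.
- The arm moves only by the tool drive_tool, never from a script. Its arguments are lists of equal length, an entry for each row: "dp": the shift along the world's x, y, z in m, a list of three; "delta_rot": the turn, a rotation vector about the world's x, y, z in degrees, a list of three. A call has 1 to 8 rows; each row shifts and turns the commanded pose from where the row before left it; what a row does not reach is not made up. A row lasts 1/10 s, in which the tool goes at most 50 mm and 8.59 degrees, less where a joint would pass 70% of its speed; a pose out of reach is approached as far as the arm can. A call with a gripper value outside its range is refused whole. "grip" is the opening, from -1 (shut) to 1 (fully open), so that 0 is half open, set as the call begins (left out, the last holds). The fingers move at their own pace and stop on an object; "squeeze" is the grip in N (left out, the last holds). Time passes only in rows, so rows that do not move let the fingers close. It gives the time, the measured TCP pose, the force and the opening at its end, in the units of the state.
- env.observe(): the state, without advancing time (a new reading comes with each control period).
- optics.read_camera(name): name is "side" or "top"; returns the picture (480x640x3 uint8, red, green, blue); there is no depth.
- optics.get_calibration(name): a dict with "mtx" (3x3 intrinsics, pixels), "xyz" and "attitude" of the camera in the world. Camera axes: x right, y down, z forward; pixel columns grow to the right and rows downward; lengths in m; the calibration is good to about 2 mm. A picture is of the moment at which its call begins. get_calibration takes no time and is no camera call.
- env.hand_in(): hands the job in, once; it reports no verdict.
The state is a dict: "clock": time; "qpos": joint angles; "dq": joint speeds; "joint_torque": joint torques, N m; "ee_pos": TCP position; "eef_rot": TCP orientation; "contact_force": force on the tool from outside, world axes, zero at the start; "ft_torque": the same for the moment, N m; "grip_width": opening from 0.0 (shut) to 1.0 (fully open).
Only numpy, scipy, OpenCV 4.12 (cv2) and the standard library are available. Lean on these libraries where they do the work, as an engineer would, in place of code of your own. Each camera call takes 0.05 s, during which the arm holds its last target.

## Working session

There is one attempt and no reset: what is moved stays moved. The work goes in short steps, Python scripts to look and compute and a tool call to move; the robot and the scene stay as the last step left them, time stands still between calls to the robot, and variables do not carry over. Pictures are saved under pics/ and viewed, and the job is handed in when it is done.

Besides the shell and the picture viewer there is one more tool, called after "Request:" by a JSON object that holds its "api" and its "payload". drive_tool: Moves the arm, as the interface text tells. Its arguments: {"type":"object","properties":{"dp":{"type":"array","items":{"type":"array","items":{"type":"number"}}},"delta_rot":{"type":"array","items":{"type":"array","items":{"type":"number"}}},"grip":{"type":"number"},"squeeze":{"type":"number"}},"required":["dp","delta_rot"]}

```bash
mkdir -p pics; ls
python3 - <<'E'
from station import env, optics
import cv2
for n in("top","side"):
    im=optics.read_camera(n); cv2.imwrite(f"pics/{n}0.png",im[:,:,::-1]); c=optics.get_calibration(n); print(n,c)
print(env.observe())
E
```

```text
pics
top {'mtx': array([[466.58455202,   0.        , 315.5769789 ],
       [  0.        , 466.58455202, 235.05124749],
       [  0.        ,   0.        ,   1.        ]]), 'xyz': array([0.33408458, 0.02210005, 1.03116558]), 'attitude': array([[ 0.00740671, -0.98815153,  0.1533026 ],
       [-0.9995571 , -0.01173492, -0.02734752],
       [ 0.02882249, -0.15303215, -0.9878008 ]])}
side {'mtx': array([[546.53712155,   0.        , 326.93585242],
       [  0.        , 546.53712155, 231.48994234],
       [  0.        ,   0.        ,   1.        ]]), 'xyz': array([-0.10363316,  0.65111568,  0.7973804 ]), 'attitude': array([[-0.72639975, -0.44916816,  0.52018397],
       [-0.68713295,  0.45939553, -0.56285349],
       [ 0.01384568, -0.76629219, -0.64234304]])}
{'clock': 0.1, 'qpos': array([-1.34170059e+00,  9.17824686e-02,  1.23175322e+00, -2.54936567e-05,
        1.81978124e+00, -5.66946290e-02]), 'dq': array([-0.00103458, -0.00160727, -0.0031365 ,  0.00139662, -0.00058129,
        0.00156783]), 'joint_torque': array([ 3.14947938e-03, -4.47857308e+01, -4.07568812e+01,  7.00950483e-02,
        2.84464296e-02, -1.08046470e-04]), 'ee_pos': array([ 0.16908392, -0.5754139 ,  0.22162752]), 'eef_rot': array([[ 9.59440917e-01,  2.81909479e-01, -4.15640329e-04],
       [ 2.81909776e-01, -9.59439460e-01,  1.67361555e-03],
       [ 7.30263538e-05, -1.72290831e-03, -9.99998513e-01]]), 'contact_force': array([-0.30274303,  0.05702843,  0.08688099]), 'ft_torque': array([ 0.01780984, -0.03325982,  0.05057007]), 'grip_width': 1.0005842166828798}
```

View pics/top0.png

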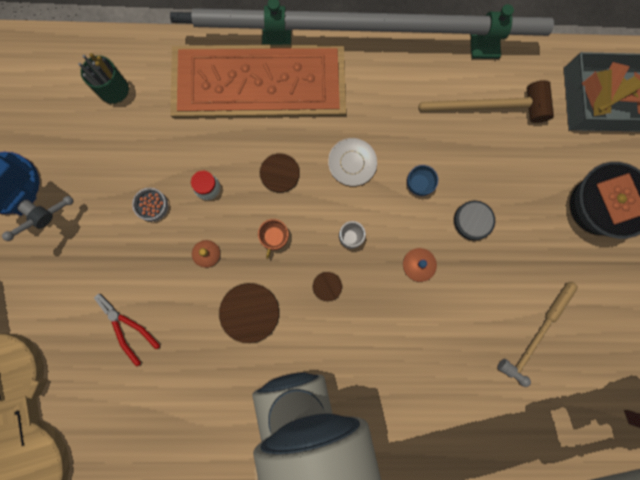

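View pics/side0.png

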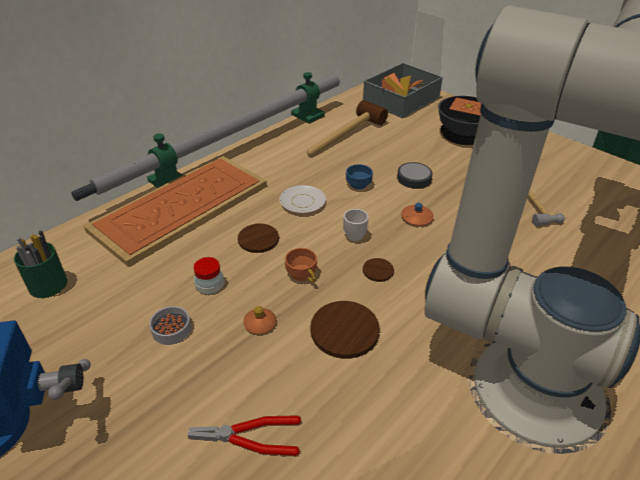

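```bash
cat > h.py <<'E'
import numpy as np, cv2
from station import env, optics
def cast(cam,uv,z):
    c=optics.get_calibration(cam); R=np.array(c["attitude"]); o=np.array(c["xyz"])
    uv=np.atleast_2d(uv).astype(float)
    d=np.c_[uv,np.ones(len(uv))]@np.linalg.inv(c["mtx"]).T@R.T
    return o+d*((z-o[2])/d[:,2])[:,None]
def proj(cam,p):
    c=optics.get_calibration(cam); q=(np.atleast_2d(p)-c["xyz"])@np.array(c["attitude"])
    q=q@np.array(c["mtx"]).T; return q[:,:2]/q[:,2:]
def circ(p):  # least squares circle
    A=np.c_[2*p[:,:2],np.ones(len(p))]; s=np.linalg.lstsq(A,(p[:,:2]**2).sum(1),rcond=None)[0]
    return s[:2],np.sqrt(s[2]+s[0]**2+s[1]**2)
E
python3 - <<'E'
import cv2
from h import *
im=cv2.imread("pics/top0.png"); cv2.imwrite("pics/topc.png",cv2.resize(im[130:340,130:510],None,fx=2.1,fy=2.1,interpolation=3))
im=cv2.imread("pics/side0.png"); cv2.imwrite("pics/sidec.png",cv2.resize(im[155:365,140:450],None,fx=2.5,fy=2.5,interpolation=3))
for n,uv,z in [("coaster",(280,173),.01),("saucer",(352,162),.013),("bowl",(422,181),.04),("block",(475,220),.024),("holder",(273,235),.044),("cup",(352,235),.058),("clid",(204,252),.042),("blid",(423,265),.04),("tin",(151,205),.026),("jar",(204,183),.055)]:
    p=cast("top",uv,z)[0]; print(n,p.round(3),np.hypot(p[0],p[1]).round(3))
E
```

```text
coaster [0.633 0.075 0.01 ] 0.638
saucer [ 0.661 -0.088  0.013] 0.667
bowl [ 0.611 -0.239  0.04 ] 0.656
block [ 0.528 -0.359  0.024] 0.639
holder [0.486 0.086 0.044] 0.494
cup [ 0.486 -0.082  0.058] 0.493
clid [0.448 0.231 0.042] 0.504
blid [ 0.426 -0.236  0.04 ] 0.487
tin [0.552 0.354 0.026] 0.656
jar [0.595 0.235 0.055] 0.64
```

View pics/topc.png

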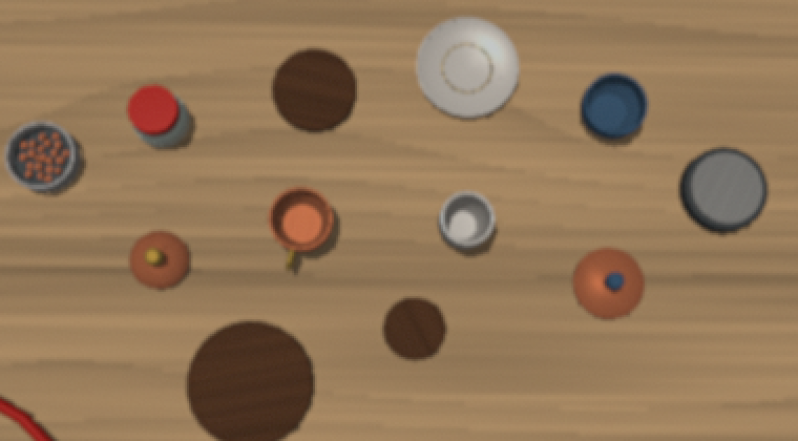

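View pics/sidec.png

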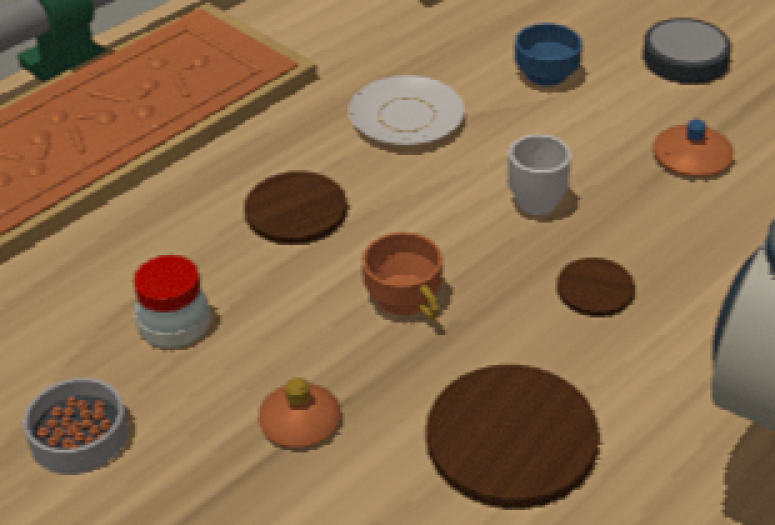

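```bash
cat > meas.py <<'E'
import sys
from h import *
from scipy.optimize import least_squares
def mask(im,kind):
    hsv=cv2.cvtColor(im,cv2.COLOR_RGB2HSV).astype(int); r,g,b=[im[...,i].astype(int) for i in range(3)]
    h,s,v=hsv[...,0],hsv[...,1],hsv[...,2]
    return {"dark":v<110,"white":s<50,"copper":(r-g>45)&(r>90)&(s>110),"blue":(b>r+15),"brass":(s>140)&(h>18)&(h<32)}[kind].astype(np.uint8)
def find(im,kind,uv,rad=35,cam="top"):
    m=mask(im,kind); w=np.zeros_like(m); cv2.circle(w,(int(uv[0]),int(uv[1])),rad,1,-1); m=m*w
    n,l,st,ce=cv2.connectedComponentsWithStats(m)
    if n<2: return None
    i=1+np.argmax(st[1:,4]); m=(l==i).astype(np.uint8)
    return m
def rim(im,kind,uv,z,R,rad=35,cam="top",far=True):
    m=find(im,kind,uv,rad,cam)
    # subpixel-ish outline: contour of 4x upsampled mask
    M=cv2.GaussianBlur(cv2.resize(m*255,None,fx=4,fy=4,interpolation=cv2.INTER_LINEAR),(9,9),0)
    c=max(cv2.findContours((M>127).astype(np.uint8),cv2.RETR_EXTERNAL,cv2.CHAIN_APPROX_NONE)[0],key=cv2.contourArea)[:,0]/4-0.375
    P=cast(cam,c,z)[:,:2]; c0,r0=circ(P)
    cam0=np.array(optics.get_calibration(cam)["xyz"])[:2]
    d=c0-cam0; d/=np.linalg.norm(d)
    Q=P[((P-c0)@d)>0] if far else P
    s=least_squares(lambda x:np.hypot(*(Q-x[:2]).T)-x[2],[*c0,R],loss="soft_l1",f_scale=.001)
    s2=least_squares(lambda x:np.hypot(*(Q-x[:2]).T)-R,c0,loss="soft_l1",f_scale=.001)
    return c0,r0,s.x,s2.x
T=[("coaster","dark",(280,173),.01,.046),("saucer","white",(352,162),.013,.056),("bowl","blue",(422,181),.04,.034),("holder","copper",(273,235),.044,.033),("cup","white",(352,235),.058,.0275),("clid","copper",(206,254),.009,.031),("blid","copper",(420,265),.009,.038)]
E
python3 - <<'E'
from meas import *
im=cv2.imread("pics/top0.png")[:,:,::-1].copy()
for n,k,uv,z,R in T:
    c0,r0,s,s2=rim(im,k,uv,z,R,25 if n!="saucer" else 32)
    print(n,c0.round(4),r0.round(4),"far",s.round(4),"fixR",s2.round(4),"R",R)
# handle
m=find(im,"brass",(270,256),12); v,u=np.nonzero(m); print("handle",u.mean(),v.mean(),len(u),cast("top",(u.mean(),v.mean()),.026))
for uv,z in (((204,252),.042),):
    m=find(im,"brass",uv,8); v,u=np.nonzero(m); print("ck",u.mean(),v.mean(),len(u),cast("top",(u.mean(),v.mean()),.04))
m=find(im,"blue",(423,265),10); v,u=np.nonzero(m); print("bk",len(u),cast("top",(u.mean(),v.mean()),.038))
im=cv2.imread("pics/side0.png")[:,:,::-1].copy()
S=[("coaster","dark",.01,.046),("saucer","white",.013,.056),("bowl","blue",.04,.034),("holder","copper",.044,.033),("cup","white",.058,.0275),("clid","copper",.009,.031),("blid","copper",.009,.038)]
P={"coaster":(.633,.075),"saucer":(.661,-.088),"bowl":(.611,-.239),"holder":(.486,.086),"cup":(.486,-.082),"clid":(.446,.224),"blid":(.432,-.23)}
for n,k,z,R in S:
    uv=proj("side",[*P[n],z])[0]; 
    c0,r0,s,s2=rim(im,k,uv,z,R,30,"side"); print("side",n,uv.round(),"far",s.round(4),"fixR",s2.round(4))
E
```

```text
coaster [0.6339 0.0762] 0.0458 far [0.6349 0.0765 0.0451] fixR [0.6338 0.0763] R 0.046
saucer [ 0.6622 -0.0882] 0.0554 far [ 0.6631 -0.0881  0.0549] fixR [ 0.6618 -0.0876] R 0.056
bowl [ 0.6133 -0.2396] 0.0328 far [ 0.6155 -0.2416  0.0308] fixR [ 0.6127 -0.239 ] R 0.034
holder [0.4868 0.0845] 0.0294 far [0.4821 0.0824 0.0332] fixR [0.4824 0.0825] R 0.033
cup [ 0.4875 -0.0817] 0.0283 far [ 0.4883 -0.0822  0.0277] fixR [ 0.4886 -0.0824] R 0.0275
clid [0.4499 0.236 ] 0.0284 far [0.45   0.2366 0.028 ] fixR [0.4481 0.2334] R 0.031
blid [ 0.4303 -0.236 ] 0.0363 far [ 0.4302 -0.236   0.0363] fixR [ 0.4294 -0.234 ] R 0.038
handle 268.0 253.0 17 [[0.44960065 0.09685964 0.026     ]]
ck 202.9318181818182 252.04545454545453 44 [[0.44854929 0.23368615 0.04      ]]
bk 35 [[ 0.42923816 -0.23543366  0.038     ]]
side coaster [259. 235.] far [0.6321 0.0798 0.0448] fixR [0.6309 0.0807]
side saucer [303. 198.] far [ 0.6602 -0.0854  0.0545] fixR [ 0.6589 -0.0841]
side bowl [360. 171.] far [ 0.6122 -0.2366  0.0321] fixR [ 0.6109 -0.2351]
side holder [302. 258.] far [0.4875 0.0892 0.0322] fixR [0.4868 0.0899]
side cup [357. 215.] far [ 0.486  -0.0776  0.0278] fixR [ 0.4862 -0.0779]
side clid [265. 317.] far [0.4435 0.2414 0.0316] fixR [0.4441 0.2407]
side blid [415. 214.] far [ 0.4258 -0.2294  0.0381] fixR [ 0.4259 -0.2294]
```

Request:
{"api": "drive_tool", "payload": {"dp": [[0.02, 0.0415, 0], [0.02, 0.0415, 0], [0.02, 0.0415, 0], [0.02, 0.0415, 0], [0.02, 0.0415, 0], [0.02, 0.0415, 0], [0.02, 0.0415, 0], [0.02, 0.0415, 0]], "delta_rot": [[0, 0, -2], [0, 0, -2], [0, 0, -2], [0, 0, -2], [0, 0, -2], [0, 0, -2], [0, 0, -2], [0, 0, -2]], "grip": 1}}

```text
clock: 0.9
ee_pos: [0.3294, -0.2419, 0.2223]
eef_rot: [[1.0, 0.005, -0.0], [0.005, -1.0, 0.0], [-0.0, -0.0, -1.0]]
contact_force: [0.8, -0.2, -0.0]
grip_width: 1.002
```

Run:
```python
from meas import *
im=cv2.imread("pics/top0.png")[:,:,::-1].copy()
hsv=cv2.cvtColor(im,cv2.COLOR_RGB2HSV)
for u in range(255,296,2): print(u,im[235,u],hsv[235,u])
for v in range(214,266,3): print(v,im[v,273],hsv[v,273])
```

```text
255 [149 121  88] [ 16 104 149]
257 [150 110  78] [ 13 122 150]
259 [115  67  45] [  9 155 115]
261 [71 43 30] [ 10 147  71]
263 [88 53 36] [ 10 151  88]
265 [176 103  69] [ 10 155 176]
267 [194 111  74] [  9 158 194]
269 [192 109  71] [  9 161 192]
271 [195 111  74] [  9 158 195]
273 [195 110  71] [  9 162 195]
275 [196 113  74] [ 10 159 196]
277 [194 110  71] [ 10 162 194]
279 [195 111  73] [  9 160 195]
281 [198 113  75] [  9 158 198]
283 [146  85  57] [  9 155 146]
285 [117  68  45] [ 10 157 117]
287 [155  92  62] [ 10 153 155]
289 [88 65 48] [ 13 116  88]
291 [104  86  63] [ 17 101 104]
293 [154 125  92] [ 16 103 154]
295 [154 126  91] [ 17 104 154]
214 [155 125  92] [ 16 104 155]
217 [150 120  87] [ 16 107 150]
220 [116  72  50] [ 10 145 116]
223 [86 51 36] [  9 148  86]
226 [119  69  47] [  9 154 119]
229 [197 113  76] [  9 157 197]
232 [195 112  73] [ 10 160 195]
235 [195 110  71] [  9 162 195]
238 [195 111  75] [  9 157 195]
241 [196 112  73] [ 10 160 196]
244 [190 110  72] [ 10 158 190]
247 [134  78  52] [ 10 156 134]
250 [82 58 44] [ 11 118  82]
253 [100  80  60] [ 15 102 100]
256 [120  98  71] [ 17 104 120]
259 [135 111  79] [ 17 106 135]
262 [134 110  80] [ 17 103 134]
265 [138 112  82] [ 16 103 138]
```

```bash
sed -i 's/"copper":([^,]*,/"copper":(h<=13)\&(s>122),/' meas.py; grep copper meas.py | head -1
python3 - <<'E'
from meas import *
im=cv2.imread("pics/top0.png")[:,:,::-1].copy(); 
for n,k,uv,z,R in T[3:4]+T[5:]:
    c0,r0,s,s2=rim(im,k,uv,z,R,25); print(n,c0.round(4),r0.round(4),"far",s.round(4),"fixR",s2.round(4))
im=cv2.imread("pics/side0.png")[:,:,::-1].copy()
for n,uv,z,R in (("holder",(302,258),.044,.033),("clid",(262,320),.009,.031),("blid",(416,215),.009,.038)):
    c0,r0,s,s2=rim(im,"copper",uv,z,R,30,"side"); print(n,"far",s.round(4),"fixR",s2.round(4))
E
```

```text
return {"dark":v<110,"white":s<50,"copper":(h<=13)&(s>122),"blue":(b>r+15),"brass":(s>140)&(h>18)&(h<32)}[kind].astype(np.uint8)
holder [0.4886 0.086 ] 0.0336 far [0.4898 0.0866 0.0327] fixR [0.4895 0.0864]
clid [0.4494 0.2347] 0.0306 far [0.4495 0.2354 0.0302] fixR [0.449  0.2345]
blid [ 0.43   -0.2363] 0.0376 far [ 0.4299 -0.2364  0.0376] fixR [ 0.4297 -0.2359]
holder far [0.487  0.0896 0.0326] fixR [0.4867 0.09  ]
clid far [0.4434 0.2401 0.0321] fixR [0.4448 0.2392]
blid far [ 0.4262 -0.2307  0.0379] fixR [ 0.4261 -0.2306]
```

Request:
{"api": "drive_tool", "payload": {"dp": [[0.02, 0.0415, 0], [0.02, 0.0415, 0], [0.02, 0.0415, 0], [0.02, 0.0415, 0], [0.02, 0.0415, 0], [0.02, 0.0415, 0], [0.02, 0.0415, 0], [0.0185, 0.0395, 0]], "delta_rot": [[0, 0, 0], [0, 0, 0], [0, 0, 0], [0, 0, 0], [0, 0, 0], [0, 0, 0], [0, 0, 0], [0, 0, 0]]}}

```text
clock: 1.7
ee_pos: [0.488, 0.0884, 0.2222]
eef_rot: [[1.0, 0.007, -0.0], [0.007, -1.0, -0.0], [-0.0, 0.0, -1.0]]
contact_force: [-0.3, -0.0, 0.7]
grip_width: 1.0
```

Request:
{"api": "drive_tool", "payload": {"dp": [[0, 0, -0.045], [0, 0, -0.045], [0, 0, -0.045], [0, 0, -0.035], [0, 0, -0.02], [0, 0, -0.014], [0, 0, 0], [0, 0, 0]], "delta_rot": [[0, 0, 0], [0, 0, 0], [0, 0, 0], [0, 0, 0], [0, 0, 0], [0, 0, 0], [0, 0, 0], [0, 0, 0]]}}

```text
clock: 2.5
ee_pos: [0.4881, 0.0864, 0.0195]
eef_rot: [[1.0, 0.006, 0.001], [0.006, -1.0, 0.0], [0.001, -0.0, -1.0]]
contact_force: [-0.4, -0.1, 0.4]
grip_width: 0.997
```

Request:
{"api": "drive_tool", "payload": {"dp": [[0, 0, 0], [0, 0, 0], [0, 0, 0], [0, 0, 0], [0, 0, 0], [0, 0, 0], [0, 0, 0], [0, 0, 0]], "delta_rot": [[0, 0, 0], [0, 0, 0], [0, 0, 0], [0, 0, 0], [0, 0, 0], [0, 0, 0], [0, 0, 0], [0, 0, 0]], "grip": -1, "squeeze": 15}}

```text
clock: 3.3
ee_pos: [0.4883, 0.0863, 0.0197]
eef_rot: [[1.0, 0.006, 0.002], [0.006, -1.0, 0.0], [0.002, -0.0, -1.0]]
contact_force: [-0.6, -1.2, 5.4]
grip_width: 0.761
```

Run:
```python
from meas import *
a=optics.read_camera("top"); b=optics.read_camera("side"); 
cv2.imwrite("pics/g1.png",np.hstack([cv2.resize(a[190:290,220:330,::-1],(390,355),interpolation=3),cv2.resize(b[190:320,230:370,::-1],(390,355),interpolation=3)]))
o=env.observe();print(o["grip_width"],o["ee_pos"],o["contact_force"])
```

```text
0.7562002279965189 [0.48835042 0.08634127 0.01972877] [-0.38323148 -0.00719534  5.90818822]
```

View pics/g1.png

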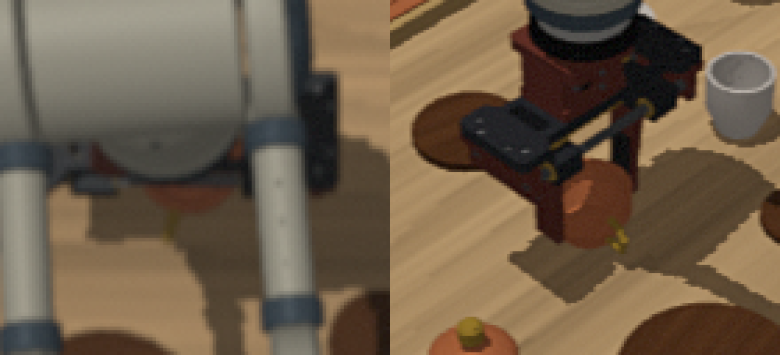

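Run:
```python
from meas import *
b=optics.read_camera("side"); 
cv2.imwrite("pics/g2.png",cv2.resize(b[190:290,250:370,::-1],(780,650),interpolation=3)[:600])
```

```text
(no output)
```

View pics/g2.png

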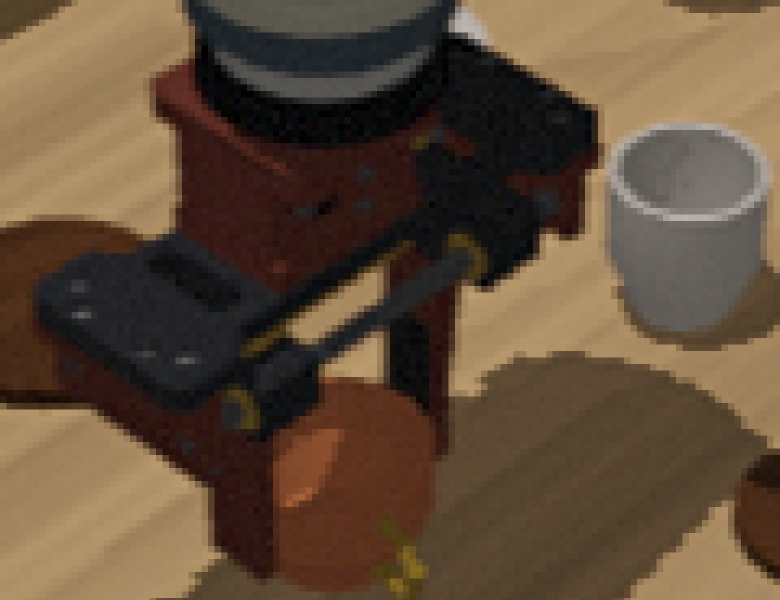

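Request:
{"api": "drive_tool", "payload": {"dp": [[0, 0, 0.01], [0, 0, 0.025], [0.02, -0.02, 0.015], [0.03, -0.03, 0], [0.033, -0.033, 0], [0.033, -0.033, 0], [0.033, -0.033, 0], [0.024, -0.025, 0]], "delta_rot": [[0, 0, 0], [0, 0, 0], [0, 0, 0], [0, 0, 0], [0, 0, 0], [0, 0, 0], [0, 0, 0], [0, 0, 0]]}}

```text
clock: 4.25
ee_pos: [0.6617, -0.0898, 0.0679]
eef_rot: [[1.0, 0.005, -0.001], [0.005, -1.0, -0.0], [-0.001, 0.0, -1.0]]
contact_force: [0.5, 0.3, -0.4]
grip_width: 0.759
```

Request:
{"api": "drive_tool", "payload": {"dp": [[0, 0, 0], [0, 0, 0]], "delta_rot": [[0, 0, 0], [0, 0, 0]]}}

```text
clock: 4.45
ee_pos: [0.6602, -0.0879, 0.0675]
eef_rot: [[1.0, 0.005, -0.002], [0.005, -1.0, 0.001], [-0.002, -0.001, -1.0]]
contact_force: [-0.3, 0.1, -0.8]
grip_width: 0.757
```

Run:
```python
from meas import *
b=optics.read_camera("side"); 
cv2.imwrite("pics/g3.png",cv2.resize(b[110:240,240:400,::-1],(780,634),interpolation=3)[:600])
```

```text
(no output)
```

View pics/g3.png

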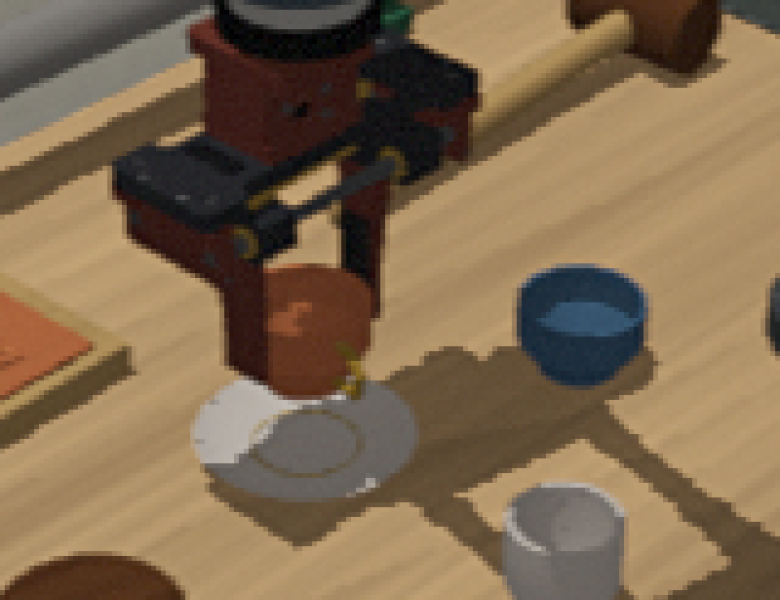

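Request:
{"api": "drive_tool", "payload": {"dp": [[0.001, 0, -0.015], [0, 0, -0.013], [0, 0, -0.006], [0, 0, -0.004], [0, 0, -0.002], [0, 0, 0]], "delta_rot": [[0, 0, 0], [0, 0, 0], [0, 0, 0], [0, 0, 0], [0, 0, 0], [0, 0, 0]]}}

```text
clock: 5.1
ee_pos: [0.6616, -0.0876, 0.0285]
eef_rot: [[1.0, 0.007, -0.0], [0.007, -1.0, 0.0], [-0.0, -0.0, -1.0]]
contact_force: [-0.9, -0.5, -0.5]
grip_width: 0.758
```

Expected home TCP z ≈ 0.0257.

Request:
{"api": "drive_tool", "payload": {"dp": [[0, 0, -0.0015], [0, 0, -0.001], [0, 0, -0.001], [0, 0, 0]], "delta_rot": [[0, 0, 0], [0, 0, 0], [0, 0, 0], [0, 0, 0]]}}

```text
clock: 5.5
ee_pos: [0.6619, -0.0878, 0.0258]
eef_rot: [[1.0, 0.007, 0.001], [0.007, -1.0, -0.0], [0.001, 0.0, -1.0]]
contact_force: [-0.6, -0.5, 1.7]
grip_width: 0.761
```

Request:
{"api": "drive_tool", "payload": {"dp": [[0, 0, 0], [0, 0, 0], [0, 0, 0], [0, 0, 0], [0, 0, 0.02], [0, 0, 0.04], [-0.02, 0, 0.04], [-0.04, 0, 0.02]], "delta_rot": [[0, 0, 0], [0, 0, 0], [0, 0, 0], [0, 0, 0], [0, 0, 0], [0, 0, 0], [0, 0, 0], [0, 0, 0]], "grip": 1}}

```text
clock: 6.3
ee_pos: [0.6033, -0.0879, 0.149]
eef_rot: [[1.0, 0.007, 0.006], [0.007, -1.0, -0.001], [0.006, 0.001, -1.0]]
contact_force: [-0.9, -0.1, 0.2]
grip_width: 0.997
```

Request:
{"api": "drive_tool", "payload": {"dp": [[-0.04, 0, 0], [-0.04, 0, 0], [-0.033, 0.002, 0], [0, 0.003, 0], [0, 0, 0]], "delta_rot": [[0, 0, 0], [0, 0, 0], [0, 0, 0], [0, 0, 0], [0, 0, 0]]}}

```text
clock: 6.8
ee_pos: [0.4889, -0.0825, 0.1458]
eef_rot: [[1.0, 0.007, 0.002], [0.007, -1.0, -0.0], [0.002, 0.0, -1.0]]
contact_force: [-0.1, -0.2, 0.7]
grip_width: 0.997
```

Run:
```python
from meas import *
a=optics.read_camera("top"); b=optics.read_camera("side"); 
cv2.imwrite("pics/g4.png",np.hstack([cv2.resize(a[110:260,290:420,::-1],(390,450),interpolation=3),cv2.resize(b[140:270,250:370,::-1],(390,450),interpolation=3)]))
print(env.observe()["ee_pos"])
for im,cam in((a,"top"),(b,"side")):
    for n,k,p,z,R in (("holder","copper",(.662,-.088),.05,.033),("saucer","white",(.662,-.088),.013,.056),("cup","white",(.4885,-.0824),.058,.0275)):
        try:
            c0,r0,s,s2=rim(im,k,proj(cam,[*p,z])[0],z,R,32 if n=="saucer" else 22,cam); print(cam,n,c0.round(4),r0.round(4),"far",s.round(4),"fixR",s2.round(4))
        except Exception as e: print(n,e)
```

```text
[ 0.48964123 -0.08269932  0.14540947]
holder unsupported operand type(s) for *: 'NoneType' and 'int'
top saucer [ 0.6582 -0.1015] 0.0636 far [ 0.678  -0.1085  0.0516] fixR [ 0.6726 -0.1067]
top cup [ 0.4979 -0.0783] 0.0416 far [ 0.4992 -0.0831  0.0397] fixR [ 0.5099 -0.092 ]
side holder [ 0.6482 -0.0688] 0.0435 far [ 0.6602 -0.0839  0.0326] fixR [ 0.6599 -0.0835]
side saucer [ 0.6594 -0.0847] 0.0474 far [ 0.6587 -0.084   0.054 ] fixR [ 0.6554 -0.0808]
side cup [ 0.4742 -0.0627] 0.039 far [ 0.4866 -0.0774  0.0271] fixR [ 0.4863 -0.077 ]
```

View pics/g4.png

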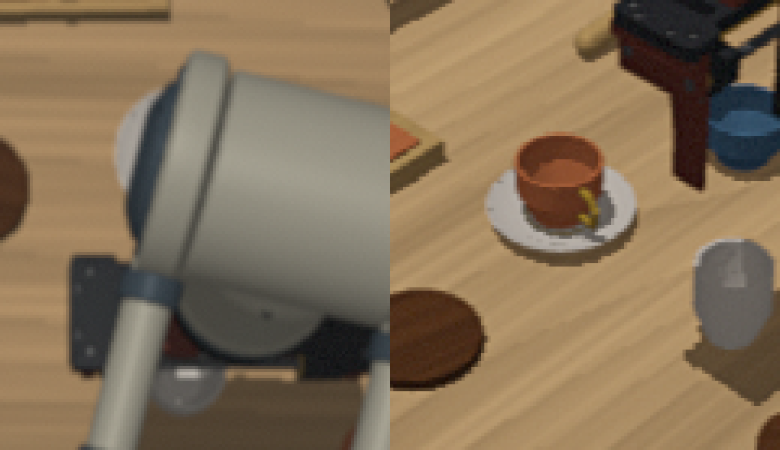

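Request:
{"api": "drive_tool", "payload": {"dp": [[-0.001, 0, -0.045], [0, 0, -0.035], [0, 0, -0.018], [0, 0, -0.005], [0, 0, 0]], "delta_rot": [[0, 0, 0], [0, 0, 0], [0, 0, 0], [0, 0, 0], [0, 0, 0]]}}

```text
clock: 7.4
ee_pos: [0.488, -0.0826, 0.0415]
eef_rot: [[1.0, 0.007, -0.002], [0.007, -1.0, 0.0], [-0.002, -0.0, -1.0]]
contact_force: [-0.3, -0.2, 1.0]
grip_width: 1.0
```

Request:
{"api": "drive_tool", "payload": {"dp": [[0, 0, 0], [0, 0, 0], [0, 0, 0], [0, 0, 0], [0, 0, 0], [0, 0, 0], [0, 0, 0], [0, 0, 0]], "delta_rot": [[0, 0, 0], [0, 0, 0], [0, 0, 0], [0, 0, 0], [0, 0, 0], [0, 0, 0], [0, 0, 0], [0, 0, 0]], "grip": -1, "squeeze": 20}}

```text
clock: 8.2
ee_pos: [0.488, -0.0828, 0.0427]
eef_rot: [[1.0, 0.007, 0.001], [0.007, -1.0, -0.0], [0.001, 0.0, -1.0]]
contact_force: [-0.5, -0.5, 3.7]
grip_width: 0.628
```

Request:
{"api": "drive_tool", "payload": {"dp": [[0, 0, 0.01], [0, 0, 0.03], [0, 0, 0.035], [0.034, -0.001, 0], [0.045, -0.001, 0], [0.045, -0.001, 0], [0.035, -0.001, 0], [0.015, -0.001, 0]], "delta_rot": [[0, 0, 0], [0, 0, 0], [0, 0, 0], [0, 0, 0], [0, 0, 0], [0, 0, 0], [0, 0, 0], [0, 0, 0]]}}

```text
clock: 9.0
ee_pos: [0.6634, -0.0873, 0.1155]
eef_rot: [[1.0, 0.007, -0.002], [0.007, -1.0, 0.001], [-0.002, -0.001, -1.0]]
contact_force: [-1.1, -0.2, -1.1]
grip_width: 0.633
```

Request:
{"api": "drive_tool", "payload": {"dp": [[0, 0, 0], [0, 0, 0]], "delta_rot": [[0, 0, 0], [0, 0, 0]]}}

```text
clock: 9.2
ee_pos: [0.661, -0.0875, 0.1164]
eef_rot: [[1.0, 0.007, -0.002], [0.007, -1.0, 0.0], [-0.002, -0.0, -1.0]]
contact_force: [-0.2, -0.3, -1.0]
grip_width: 0.628
```

Run:
```python
from meas import *
b=optics.read_camera("side"); 
cv2.imwrite("pics/g5.png",cv2.resize(b[110:240,240:400,::-1],(780,634),interpolation=3)[:600])
```

```text
(no output)
```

View pics/g5.png

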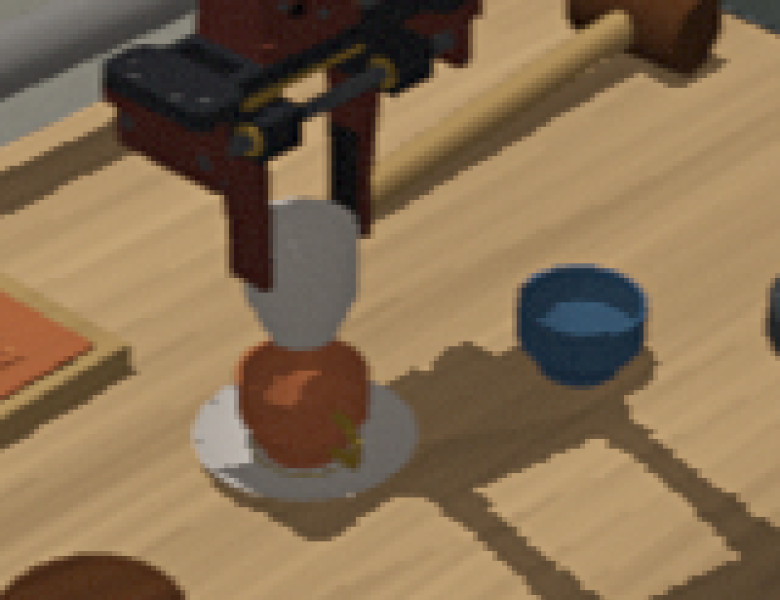

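Request:
{"api": "drive_tool", "payload": {"dp": [[0.001, 0, -0.02], [0, 0, -0.015], [0, 0, -0.01], [0, 0, -0.006], [0, 0, -0.004], [0, 0, -0.002], [0, 0, 0]], "delta_rot": [[0, 0, 0], [0, 0, 0], [0, 0, 0], [0, 0, 0], [0, 0, 0], [0, 0, 0], [0, 0, 0]]}}

```text
clock: 9.95
ee_pos: [0.6628, -0.0877, 0.0604]
eef_rot: [[1.0, 0.007, 0.0], [0.007, -1.0, -0.0], [0.0, 0.0, -1.0]]
contact_force: [0.5, -0.4, -1.2]
grip_width: 0.628
```

Request:
{"api": "drive_tool", "payload": {"dp": [[0, 0, -0.002], [0, 0, -0.002], [0, 0, -0.001], [0, 0, -0.001], [0, 0, 0]], "delta_rot": [[0, 0, 0], [0, 0, 0], [0, 0, 0], [0, 0, 0], [0, 0, 0]]}}

```text
clock: 10.45
ee_pos: [0.6629, -0.0877, 0.0548]
eef_rot: [[1.0, 0.007, 0.001], [0.007, -1.0, -0.0], [0.001, 0.0, -1.0]]
contact_force: [-1.2, 1.1, 1.7]
grip_width: 0.629
```

Request:
{"api": "drive_tool", "payload": {"dp": [[0, 0, 0], [0, 0, 0], [0, 0, 0], [0, 0, 0], [0, 0, 0.02], [0, 0, 0.04], [-0.01, 0.02, 0.03], [-0.025, 0.04, 0]], "delta_rot": [[0, 0, 0], [0, 0, 0], [0, 0, 0], [0, 0, 0], [0, 0, 0], [0, 0, 0], [0, 0, 0], [0, 0, 0]], "grip": 1}}

```text
clock: 11.25
ee_pos: [0.6303, -0.0295, 0.1499]
eef_rot: [[1.0, 0.003, 0.01], [0.003, -1.0, -0.002], [0.01, 0.002, -1.0]]
contact_force: [0.1, 0.5, 0.3]
grip_width: 0.999
```

Request:
{"api": "drive_tool", "payload": {"dp": [[-0.025, 0.04, 0], [-0.025, 0.04, 0], [-0.025, 0.04, 0], [-0.025, 0.04, 0], [-0.025, 0.04, 0], [-0.025, 0.04, 0], [-0.03, 0.022, 0], [0, 0, 0]], "delta_rot": [[0, 0, 0], [0, 0, 0], [0, 0, 0], [0, 0, 0], [0, 0, 0], [0, 0, 0], [0, 0, 0], [0, 0, 0]], "grip": -0.1}}

```text
clock: 12.05
ee_pos: [0.445, 0.2371, 0.1445]
eef_rot: [[1.0, 0.012, -0.0], [0.012, -1.0, 0.001], [-0.0, -0.001, -1.0]]
contact_force: [0.6, -0.0, 0.1]
grip_width: 0.449
```

Run:
```python
from meas import *
a=optics.read_camera("top"); b=optics.read_camera("side"); 
cv2.imwrite("pics/g6.png",np.hstack([cv2.resize(a[110:260,290:420,::-1],(390,450),interpolation=3),cv2.resize(b[140:270,250:370,::-1],(390,450),interpolation=3)]))
print(env.observe()["ee_pos"])
for im,cam in((a,"top"),(b,"side")):
    for n,k,p,z,R in (("saucer","white",(.662,-.088),.013,.056),("cup","white",(.662,-.088),.07,.0275)):
        c0,r0,s,s2=rim(im,k,proj(cam,[*p,z])[0],z,R,32 if n=="saucer" else 18,cam); print(cam,n,c0.round(4),r0.round(4),"far",s.round(4),"fixR",s2.round(4))
```

```text
[0.44756324 0.23463281 0.14439767]
top saucer [ 0.6621 -0.0883] 0.0555 far [ 0.6631 -0.0882  0.0549] fixR [ 0.6618 -0.0877]
top cup [ 0.664  -0.0883] 0.034 far [ 0.6588 -0.0867  0.0384] fixR [ 0.6705 -0.0898]
side saucer [ 0.7013 -0.0956] 0.0536 far [ 0.7182 -0.1217  0.044 ] fixR [ 0.7004 -0.119 ]
side cup [ 0.6503 -0.0726] 0.0367 far [ 0.66   -0.0831  0.0274] fixR [ 0.6599 -0.083 ]
```

View pics/g6.png

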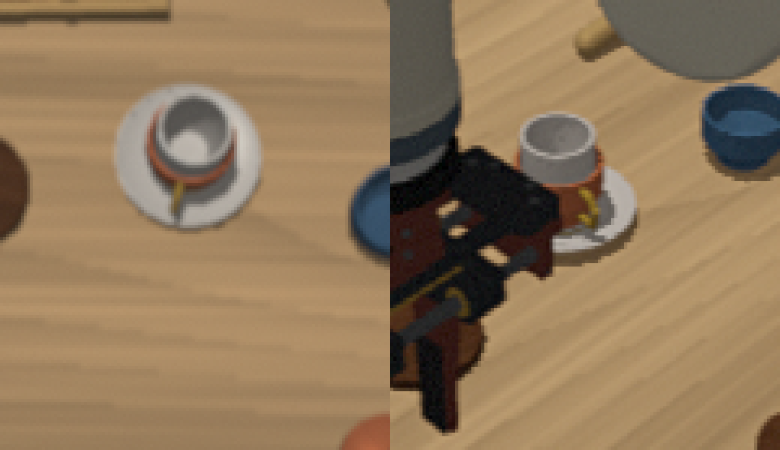

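Request:
{"api": "drive_tool", "payload": {"dp": [[0, 0, -0.045], [0, 0, -0.04], [0, 0, -0.02], [0, 0, -0.01], [0, 0, -0.003], [0, 0, 0]], "delta_rot": [[0, 0, 0], [0, 0, 0], [0, 0, 0], [0, 0, 0], [0, 0, 0], [0, 0, 0]]}}

```text
clock: 12.75
ee_pos: [0.4486, 0.234, 0.0269]
eef_rot: [[1.0, 0.006, 0.001], [0.006, -1.0, 0.0], [0.001, -0.0, -1.0]]
contact_force: [-0.1, 0.1, -1.1]
grip_width: 0.451
```

Run:
```python
from meas import *
b=optics.read_camera("side"); 
uv=proj("side",[.448,.2345,.03])[0].astype(int); print(uv)
cv2.imwrite("pics/g7.png",cv2.resize(b[uv[1]-60:uv[1]+40,uv[0]-65:uv[0]+65,::-1],(780,600),interpolation=3)[:600])
```

```text
[259 311]
```

View pics/g7.png

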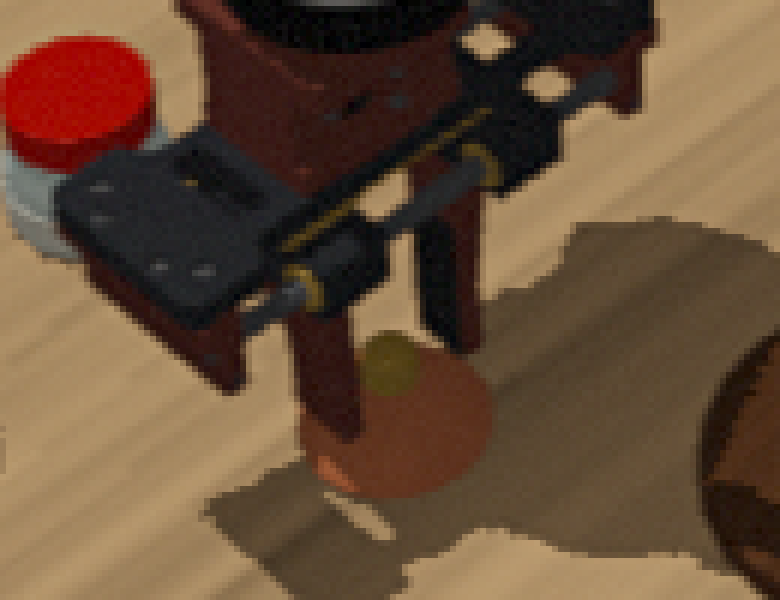

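Request:
{"api": "drive_tool", "payload": {"dp": [[0, 0, -0.001], [0, 0, 0], [0, 0, 0], [0, 0, 0], [0, 0, 0], [0, 0, 0], [0, 0, 0], [0, 0, 0]], "delta_rot": [[0, 0, 0], [0, 0, 0], [0, 0, 0], [0, 0, 0], [0, 0, 0], [0, 0, 0], [0, 0, 0], [0, 0, 0]], "grip": -1, "squeeze": 20}}

```text
clock: 13.6
ee_pos: [0.448, 0.2344, 0.0257]
eef_rot: [[1.0, 0.007, 0.001], [0.007, -1.0, 0.0], [0.001, -0.0, -1.0]]
contact_force: [-0.3, -0.8, 5.8]
grip_width: 0.196
```

Request:
{"api": "drive_tool", "payload": {"dp": [[0, 0, 0.01], [0, 0, 0.03], [0, 0, 0.045], [0.014, -0.022, 0.01], [0.025, -0.038, 0], [0.025, -0.038, 0], [0.025, -0.038, 0], [0.025, -0.038, 0]], "delta_rot": [[0, 0, 0], [0, 0, 0], [0, 0, 0], [0, 0, 0], [0, 0, 0], [0, 0, 0], [0, 0, 0], [0, 0, 0]]}}

```text
clock: 14.4
ee_pos: [0.5621, 0.0589, 0.1201]
eef_rot: [[1.0, 0.007, -0.001], [0.007, -1.0, 0.0], [-0.001, -0.0, -1.0]]
contact_force: [1.9, 1.3, -0.5]
grip_width: 0.197
```

Request:
{"api": "drive_tool", "payload": {"dp": [[0.025, -0.038, 0], [0.025, -0.038, 0], [0.025, -0.038, 0], [0.018, -0.025, 0], [0.007, -0.009, 0], [0, 0, 0], [0, 0, 0]], "delta_rot": [[0, 0, 0], [0, 0, 0], [0, 0, 0], [0, 0, 0], [0, 0, 0], [0, 0, 0], [0, 0, 0]]}}

```text
clock: 15.1
ee_pos: [0.6611, -0.0864, 0.1199]
eef_rot: [[1.0, 0.007, -0.001], [0.007, -1.0, 0.001], [-0.001, -0.001, -1.0]]
contact_force: [0.3, 0.1, -1.0]
grip_width: 0.196
```

Run:
```python
from meas import *
b=optics.read_camera("side"); 
cv2.imwrite("pics/g8.png",cv2.resize(b[110:240,240:400,::-1],(780,634),interpolation=3)[:600])
```

View pics/g8.png

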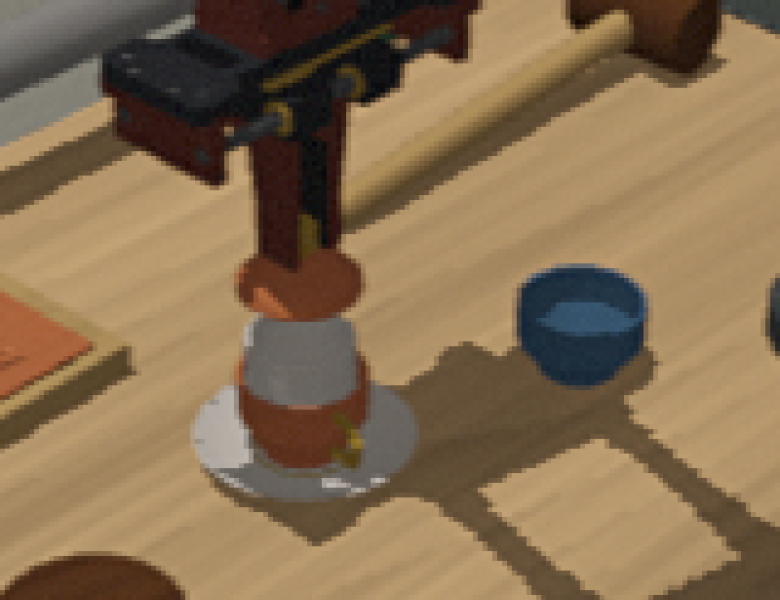

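Request:
{"api": "drive_tool", "payload": {"dp": [[0.001, -0.001, -0.01], [0, 0, -0.01], [0, 0, -0.005], [0, 0, -0.002], [0, 0, -0.001], [0, 0, 0]], "delta_rot": [[0, 0, 0], [0, 0, 0], [0, 0, 0], [0, 0, 0], [0, 0, 0], [0, 0, 0]]}}

```text
clock: 15.75
ee_pos: [0.6627, -0.0887, 0.0922]
eef_rot: [[1.0, 0.007, 0.0], [0.007, -1.0, 0.0], [0.0, -0.0, -1.0]]
contact_force: [-0.1, -0.2, 0.0]
grip_width: 0.192
```

Request:
{"api": "drive_tool", "payload": {"dp": [[0, 0, -0.001], [0, 0, -0.001], [0, 0, 0]], "delta_rot": [[0, 0, 0], [0, 0, 0], [0, 0, 0]]}}

```text
clock: 16.05
ee_pos: [0.6627, -0.0887, 0.0901]
eef_rot: [[1.0, 0.006, 0.0], [0.006, -1.0, 0.0], [0.0, -0.0, -1.0]]
contact_force: [-0.5, -0.6, -0.5]
grip_width: 0.195
```

Request:
{"api": "drive_tool", "payload": {"dp": [[0, 0.0005, -0.001], [0, 0, 0], [0, 0, 0]], "delta_rot": [[0, 0, 0], [0, 0, 0], [0, 0, 0]]}}

```text
clock: 16.35
ee_pos: [0.6629, -0.0884, 0.0899]
eef_rot: [[1.0, 0.006, 0.001], [0.006, -1.0, -0.0], [0.001, 0.0, -1.0]]
contact_force: [0.0, -0.5, 2.2]
grip_width: 0.19
```

Request:
{"api": "drive_tool", "payload": {"dp": [[0, 0, 0], [0, 0, 0], [0, 0, 0], [0, 0, 0.015], [0, 0, 0.035], [0, -0.01, 0.02], [-0.012, -0.035, 0], [-0.013, -0.038, 0]], "delta_rot": [[0, 0, 0], [0, 0, 0], [0, 0, 0], [0, 0, 0], [0, 0, 0], [0, 0, 0], [0, 0, 0], [0, 0, 0]], "grip": 0}}

```text
clock: 17.15
ee_pos: [0.6384, -0.1712, 0.1619]
eef_rot: [[1.0, 0.009, 0.004], [0.009, -1.0, -0.001], [0.003, 0.001, -1.0]]
contact_force: [-0.1, -1.2, -0.5]
grip_width: 0.506
```

Request:
{"api": "drive_tool", "payload": {"dp": [[-0.014, -0.04, 0], [-0.011, -0.0275, 0], [0, 0, 0], [0, 0, 0], [0, 0, 0]], "delta_rot": [[0, 0, 0], [0, 0, 0], [0, 0, 0], [0, 0, 0], [0, 0, 0]], "grip": 1}}

```text
clock: 17.65
ee_pos: [0.6132, -0.2377, 0.1598]
eef_rot: [[1.0, 0.008, 0.001], [0.008, -1.0, 0.0], [0.001, -0.0, -1.0]]
contact_force: [-0.3, -0.2, -0.6]
grip_width: 0.912
```

Run:
```python
from meas import *
a=optics.read_camera("top"); b=optics.read_camera("side"); 
cv2.imwrite("pics/g9.png",np.hstack([cv2.resize(a[110:260,260:390,::-1],(390,450),interpolation=3),cv2.resize(b[110:240,270:390,::-1],(390,450),interpolation=3)]))
print(env.observe()["ee_pos"])
for n,k,p,z,R in (("lid","copper",(.662,-.088),.073,.031),("bowl","blue",(.612,-.238),.04,.034)):
    c0,r0,s,s2=rim(b,k,proj("side",[*p,z])[0],z,R,22,"side"); print(n,c0.round(4),r0.round(4),"far",s.round(4),"fixR",s2.round(4))
```

```text
[ 0.61324485 -0.23737581  0.15945997]
lid [ 0.6602 -0.0842] 0.0309 far [ 0.6618 -0.0858  0.0303] fixR [ 0.6611 -0.0849]
bowl [ 0.6007 -0.2225] 0.0438 far [ 0.6123 -0.2366  0.0321] fixR [ 0.611  -0.2351]
```

View pics/g9.png

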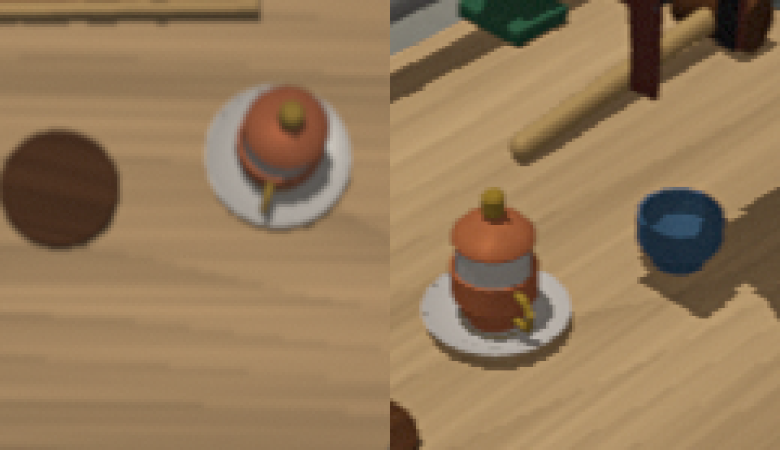

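Request:
{"api": "drive_tool", "payload": {"dp": [[0, -0.0015, -0.045], [0, 0, -0.045], [0, 0, -0.03], [0, 0, -0.018], [0, 0, -0.007], [0, 0, 0]], "delta_rot": [[0, 0, 0], [0, 0, 0], [0, 0, 0], [0, 0, 0], [0, 0, 0], [0, 0, 0]]}}

```text
clock: 18.35
ee_pos: [0.6125, -0.2391, 0.0132]
eef_rot: [[1.0, 0.008, -0.002], [0.008, -1.0, 0.001], [-0.002, -0.001, -1.0]]
contact_force: [-0.2, -0.1, 0.6]
grip_width: 0.997
```

Request:
{"api": "drive_tool", "payload": {"dp": [[0, 0, 0], [0, 0, 0], [0, 0, 0], [0, 0, 0], [0, 0, 0], [0, 0, 0]], "delta_rot": [[0, 0, 0], [0, 0, 0], [0, 0, 0], [0, 0, 0], [0, 0, 0], [0, 0, 0]], "grip": -1, "squeeze": 15}}

```text
clock: 18.95
ee_pos: [0.6136, -0.2409, 0.016]
eef_rot: [[1.0, 0.006, 0.003], [0.006, -1.0, -0.002], [0.003, 0.002, -1.0]]
contact_force: [0.5, -1.1, 5.2]
grip_width: 0.755
```

Request:
{"api": "drive_tool", "payload": {"dp": [[0, 0, 0.01], [0, 0, 0.03], [0, 0, 0.04], [-0.025, 0.035, 0], [-0.029, 0.038, 0], [-0.029, 0.038, 0], [-0.029, 0.038, 0], [0, 0.045, 0]], "delta_rot": [[0, 0, 0], [0, 0, 0], [0, 0, 0], [0, 0, 0], [0, 0, 0], [0, 0, 0], [0, 0, 0], [0, 0, 0]]}}

```text
clock: 19.75
ee_pos: [0.4971, -0.0453, 0.0932]
eef_rot: [[1.0, 0.005, -0.003], [0.005, -1.0, 0.0], [-0.003, -0.0, -1.0]]
contact_force: [0.3, -0.2, -2.3]
grip_width: 0.757
```

Request:
{"api": "drive_tool", "payload": {"dp": [[0, 0.045, 0], [0.02, 0.03, 0], [0.035, 0.02, 0], [0.037, 0.015, 0], [0.03, 0.01, 0], [0.01, 0.002, 0], [0, 0, 0], [0, 0, 0]], "delta_rot": [[0, 0, 0], [0, 0, 0], [0, 0, 0], [0, 0, 0], [0, 0, 0], [0, 0, 0], [0, 0, 0], [0, 0, 0]]}}

```text
clock: 20.55
ee_pos: [0.6318, 0.0758, 0.0934]
eef_rot: [[1.0, 0.007, -0.002], [0.007, -1.0, -0.0], [-0.002, 0.0, -1.0]]
contact_force: [-0.1, 0.0, -1.8]
grip_width: 0.753
```

Run:
```python
from meas import *
b=optics.read_camera("side"); print(env.observe()["ee_pos"])
cv2.imwrite("pics/g10.png",cv2.resize(b[140:270,190:350,::-1],(780,634),interpolation=3)[:600])
```

```text
[0.63174096 0.07564628 0.09377512]
```

View pics/g10.png

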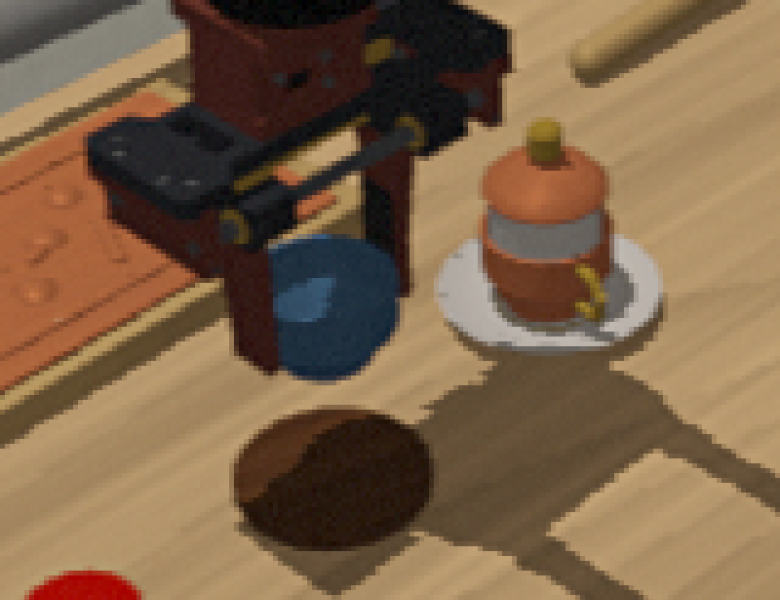

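Run:
```python
from meas import *
b=optics.read_camera("side"); c=b[180:225,230:285,::-1]
c=np.clip(c.astype(float)*1.8,0,255).astype(np.uint8)
cv2.imwrite("pics/g11.png",cv2.resize(c,(720,590),interpolation=3))
```

```text
(no output)
```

View pics/g11.png

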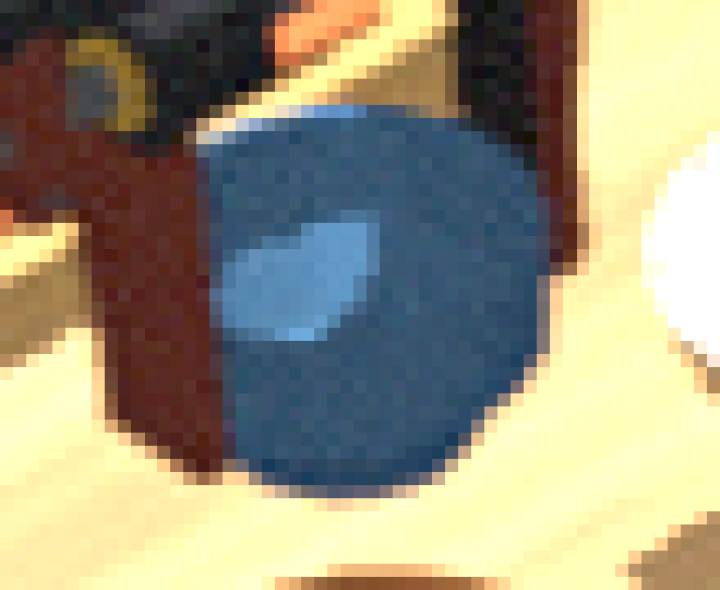

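Request:
{"api": "drive_tool", "payload": {"dp": [[0.002, 0.0005, -0.02], [0, 0, -0.02], [0, 0, -0.012], [0, 0, -0.006], [0, 0, -0.003], [0, 0, 0], [0, 0, 0]], "delta_rot": [[0, 0, 0], [0, 0, 0], [0, 0, 0], [0, 0, 0], [0, 0, 0], [0, 0, 0], [0, 0, 0]]}}

```text
clock: 21.35
ee_pos: [0.6352, 0.0763, 0.0343]
eef_rot: [[1.0, 0.006, 0.002], [0.006, -1.0, 0.0], [0.002, -0.0, -1.0]]
contact_force: [0.6, -0.2, -1.4]
grip_width: 0.755
```

Request:
{"api": "drive_tool", "payload": {"dp": [[0, 0, -0.003], [0, 0, -0.002], [0, 0, 0], [0, 0, 0]], "delta_rot": [[0, 0, 0], [0, 0, 0], [0, 0, 0], [0, 0, 0]]}}

```text
clock: 21.75
ee_pos: [0.6346, 0.0763, 0.028]
eef_rot: [[1.0, 0.007, -0.0], [0.007, -1.0, -0.0], [-0.0, 0.0, -1.0]]
contact_force: [-0.5, -0.0, -1.0]
grip_width: 0.756
```

Request:
{"api": "drive_tool", "payload": {"dp": [[0, 0, -0.0015], [0, 0, 0], [0, 0, -0.001], [0, 0, 0]], "delta_rot": [[0, 0, 0], [0, 0, 0], [0, 0, 0], [0, 0, 0]]}}

```text
clock: 22.15
ee_pos: [0.6347, 0.0763, 0.0261]
eef_rot: [[1.0, 0.007, 0.0], [0.007, -1.0, 0.0], [0.0, -0.0, -1.0]]
contact_force: [-2.4, -0.0, 0.8]
grip_width: 0.753
```

Request:
{"api": "drive_tool", "payload": {"dp": [[0, 0, -0.0005], [0, 0, 0], [0, 0, 0], [0, 0, 0], [0, 0, 0.015], [0, 0, 0.035], [0, 0, 0.045], [-0.015, -0.02, 0.02]], "delta_rot": [[0, 0, 0], [0, 0, 0], [0, 0, 0], [0, 0, 0], [0, 0, 0], [0, 0, 0], [0, 0, 0], [0, 0, 0]], "grip": 1}}

```text
clock: 22.95
ee_pos: [0.6217, 0.0579, 0.1463]
eef_rot: [[1.0, 0.009, 0.008], [0.009, -1.0, 0.001], [0.008, -0.001, -1.0]]
contact_force: [0.1, -0.3, 0.6]
grip_width: 0.999
```

Request:
{"api": "drive_tool", "payload": {"dp": [[-0.026, -0.039, 0], [-0.026, -0.039, 0], [-0.026, -0.039, 0], [-0.026, -0.039, 0], [-0.026, -0.039, 0], [-0.026, -0.039, 0], [-0.026, -0.039, 0], [-0.009, -0.0195, 0]], "delta_rot": [[0, 0, 0], [0, 0, 0], [0, 0, 0], [0, 0, 0], [0, 0, 0], [0, 0, 0], [0, 0, 0], [0, 0, 0]], "grip": -0.1}}

```text
clock: 23.75
ee_pos: [0.4267, -0.2388, 0.1419]
eef_rot: [[1.0, 0.004, 0.001], [0.004, -1.0, -0.002], [0.001, 0.002, -1.0]]
contact_force: [0.7, 0.1, -0.2]
grip_width: 0.451
```

Run:
```python
from meas import *
a=optics.read_camera("top"); b=optics.read_camera("side"); 
cv2.imwrite("pics/g12.png",np.hstack([cv2.resize(a[110:260,230:360,::-1],(390,450),interpolation=3),cv2.resize(b[160:290,200:320,::-1],(390,450),interpolation=3)]))
print(env.observe()["ee_pos"])
for cam,im in (("top",a),("side",b)):
  for n,k,p,z,R in (("bowl","blue",(.634,.076),.05,.034),("coaster","dark",(.634,.076),.01,.046)):
    c0,r0,s,s2=rim(im,k,proj(cam,[*p,z])[0],z,R,30,cam); print(cam,n,c0.round(4),r0.round(4),"far",s.round(4),"fixR",s2.round(4))
```

```text
[ 0.42751788 -0.23857301  0.14164583]
top bowl [0.6336 0.076 ] 0.0335 far [0.6343 0.0762 0.033 ] fixR [0.6331 0.0759]
top coaster [0.635  0.0765] 0.046 far [0.638  0.0773 0.0439] fixR [0.6353 0.0766]
side bowl [0.622  0.0887] 0.042 far [0.634  0.0794 0.0324] fixR [0.6326 0.0805]
side coaster [0.6431 0.0713] 0.0589 far [0.6702 0.0518 0.0373] fixR [0.6627 0.0574]
```

View pics/g12.png

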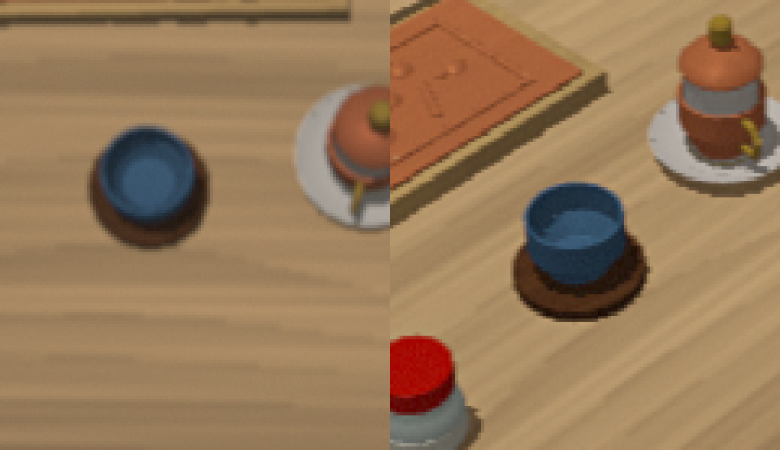

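Request:
{"api": "drive_tool", "payload": {"dp": [[0.001, 0.0025, -0.045], [0, 0, -0.04], [0, 0, -0.02], [0, 0, -0.009], [0, 0, -0.003], [0, 0, 0], [0, 0, 0]], "delta_rot": [[0, 0, 0], [0, 0, 0], [0, 0, 0], [0, 0, 0], [0, 0, 0], [0, 0, 0], [0, 0, 0]]}}

```text
clock: 24.55
ee_pos: [0.4308, -0.234, 0.025]
eef_rot: [[1.0, 0.007, 0.003], [0.007, -1.0, -0.002], [0.003, 0.002, -1.0]]
contact_force: [-0.4, -0.5, 1.0]
grip_width: 0.454
```

Run:
```python
from meas import *
b=optics.read_camera("side"); 
uv=proj("side",[.428,-.236,.03])[0].astype(int); print(uv)
cv2.imwrite("pics/g13.png",cv2.resize(b[uv[1]-40:uv[1]+40,uv[0]-50:uv[0]+50,::-1],(750,600),interpolation=3)[:600])
```

```text
[418 206]
```

View pics/g13.png

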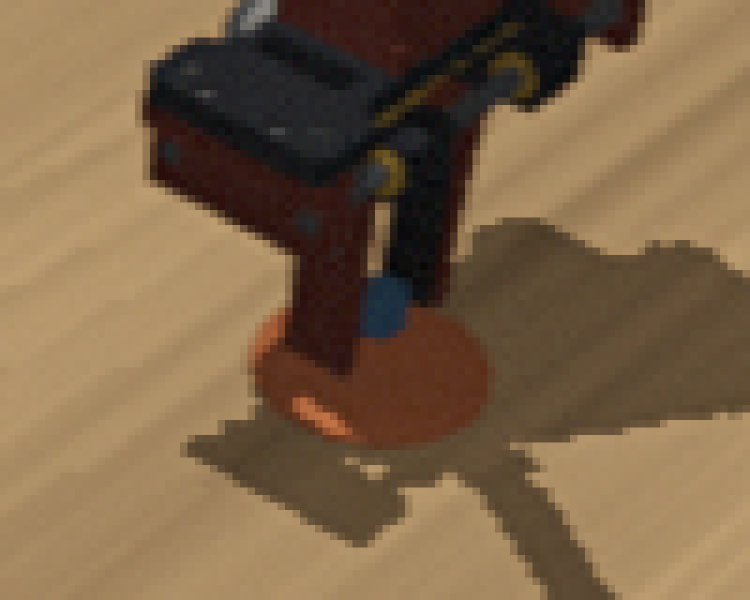

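Request:
{"api": "drive_tool", "payload": {"dp": [[-0.001, -0.001, 0], [0, 0, 0], [0, 0, 0], [0, 0, 0], [0, 0, 0], [0, 0, 0], [0, 0, 0], [0, 0, 0]], "delta_rot": [[0, 0, 0], [0, 0, 0], [0, 0, 0], [0, 0, 0], [0, 0, 0], [0, 0, 0], [0, 0, 0], [0, 0, 0]], "grip": -1, "squeeze": 20}}

```text
clock: 25.4
ee_pos: [0.4288, -0.235, 0.0236]
eef_rot: [[1.0, 0.006, 0.0], [0.006, -1.0, -0.001], [0.0, 0.001, -1.0]]
contact_force: [-0.7, -2.3, 3.0]
grip_width: 0.196
```

Request:
{"api": "drive_tool", "payload": {"dp": [[0, 0, 0.01], [0, 0, 0.03], [0, 0, 0.045], [0.014, 0.021, 0], [0.025, 0.038, 0], [0.025, 0.038, 0], [0.025, 0.038, 0], [0.025, 0.038, 0]], "delta_rot": [[0, 0, 0], [0, 0, 0], [0, 0, 0], [0, 0, 0], [0, 0, 0], [0, 0, 0], [0, 0, 0], [0, 0, 0]]}}

```text
clock: 26.2
ee_pos: [0.543, -0.0596, 0.1081]
eef_rot: [[1.0, 0.007, -0.001], [0.007, -1.0, 0.001], [-0.001, -0.001, -1.0]]
contact_force: [0.0, -0.8, -1.6]
grip_width: 0.193
```

Request:
{"api": "drive_tool", "payload": {"dp": [[0.025, 0.038, 0], [0.025, 0.038, 0], [0.022, 0.035, 0], [0.013, 0.02, 0], [0.005, 0.007, 0], [0, 0, 0], [0, 0, 0], [0, 0, 0]], "delta_rot": [[0, 0, 0], [0, 0, 0], [0, 0, 0], [0, 0, 0], [0, 0, 0], [0, 0, 0], [0, 0, 0], [0, 0, 0]]}}

```text
clock: 27.0
ee_pos: [0.6322, 0.0749, 0.1083]
eef_rot: [[1.0, 0.005, -0.0], [0.005, -1.0, -0.0], [-0.0, 0.0, -1.0]]
contact_force: [0.6, 0.3, -1.3]
grip_width: 0.191
```

Run:
```python
from meas import *
b=optics.read_camera("side"); print(env.observe()["ee_pos"])
cv2.imwrite("pics/g14.png",cv2.resize(b[140:270,190:350,::-1],(780,634),interpolation=3)[:600])
```

```text
[0.63228356 0.07500076 0.10841873]
```

View pics/g14.png

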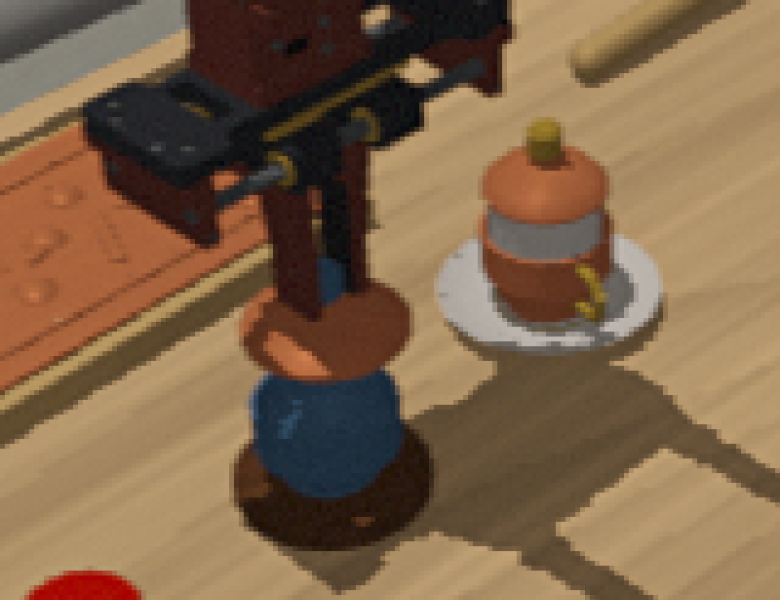

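Request:
{"api": "drive_tool", "payload": {"dp": [[0, 0.001, -0.015], [0, 0, -0.012], [0, 0, -0.007], [0, 0, -0.003], [0, 0, -0.001], [0, 0, 0], [0, 0, 0]], "delta_rot": [[0, 0, 0], [0, 0, 0], [0, 0, 0], [0, 0, 0], [0, 0, 0], [0, 0, 0], [0, 0, 0]]}}

```text
clock: 27.75
ee_pos: [0.633, 0.0774, 0.0707]
eef_rot: [[1.0, 0.007, 0.001], [0.007, -1.0, 0.0], [0.001, -0.0, -1.0]]
contact_force: [0.1, 0.0, -1.0]
grip_width: 0.194
```

Request:
{"api": "drive_tool", "payload": {"dp": [[0, 0, -0.001], [0, 0, -0.001], [0, 0, 0], [0, 0, 0]], "delta_rot": [[0, 0, 0], [0, 0, 0], [0, 0, 0], [0, 0, 0]]}}

```text
clock: 28.15
ee_pos: [0.6326, 0.0773, 0.0681]
eef_rot: [[1.0, 0.007, -0.0], [0.007, -1.0, -0.0], [-0.0, 0.0, -1.0]]
contact_force: [-0.7, 0.1, -0.4]
grip_width: 0.195
```

Request:
{"api": "drive_tool", "payload": {"dp": [[0, -0.001, -0.001], [0, 0, 0], [0, 0, 0]], "delta_rot": [[0, 0, 0], [0, 0, 0], [0, 0, 0]]}}

```text
clock: 28.45
ee_pos: [0.6329, 0.0764, 0.0676]
eef_rot: [[1.0, 0.007, 0.001], [0.007, -1.0, 0.0], [0.001, -0.0, -1.0]]
contact_force: [-0.2, 0.9, 1.8]
grip_width: 0.195
```

Seated with light contact; release, rise and back away toward the empty area.

Request:
{"api": "drive_tool", "payload": {"dp": [[0, 0, 0], [0, 0, 0], [0, 0, 0], [0, 0, 0.015], [0, 0, 0.035], [0, 0, 0.045], [-0.02, -0.02, 0.04], [-0.03, -0.035, 0]], "delta_rot": [[0, 0, 0], [0, 0, 0], [0, 0, 0], [0, 0, 0], [0, 0, 0], [0, 0, 0], [0, 0, 0], [0, 0, 0]], "grip": 0}}

```text
clock: 29.25
ee_pos: [0.585, 0.0221, 0.2109]
eef_rot: [[1.0, 0.009, 0.013], [0.009, -1.0, 0.0], [0.013, -0.0, -1.0]]
contact_force: [0.8, -0.4, 0.7]
grip_width: 0.5
```

Request:
{"api": "drive_tool", "payload": {"dp": [[-0.025, -0.04, 0], [-0.025, -0.04, 0], [-0.025, -0.04, 0], [-0.025, -0.04, 0], [-0.025, -0.04, 0], [-0.02, -0.04, 0], [0, -0.04, 0], [0, 0, 0]], "delta_rot": [[0, 0, 0], [0, 0, 0], [0, 0, 0], [0, 0, 0], [0, 0, 0], [0, 0, 0], [0, 0, 0], [0, 0, 0]]}}

```text
clock: 30.05
ee_pos: [0.4364, -0.2626, 0.2031]
eef_rot: [[1.0, 0.001, 0.0], [0.001, -1.0, -0.002], [0.0, 0.002, -1.0]]
contact_force: [-0.5, 0.6, -0.5]
grip_width: 0.499
```

Run:
```python
from meas import *
a=optics.read_camera("top"); b=optics.read_camera("side"); 
cv2.imwrite("pics/g15.png",np.hstack([cv2.resize(a[110:260,250:400,::-1],(390,390),interpolation=3),cv2.resize(b[150:280,210:340,::-1],(390,390),interpolation=3)]))
cv2.imwrite("pics/g16.png",a[:,:,::-1])
print(env.observe()["ee_pos"])
for cam,im in (("top",a),("side",b)):
  for n,k,p,z,R,w in (("blid","copper",(.634,.076),.053,.038,25),("coaster","dark",(.634,.076),.01,.046,30),("clid","copper",(.662,-.088),.073,.031,20),("saucer","white",(.662,-.088),.013,.056,32)):
    try: c0,r0,s,s2=rim(im,k,proj(cam,[*p,z])[0],z,R,w,cam); print(cam,n,c0.round(4),r0.round(4),"far",s.round(4),"fixR",s2.round(4))
    except Exception as e: print(cam,n,e)
  # knobs (height .084 bowl lid top, .103 cup lid)
  for n,k,p,z in (("bk","blue",(.634,.076),.082),("ck","brass",(.662,-.088),.104)):
    m=find(im,k,proj(cam,[*p,z])[0],8); v,u=np.nonzero(m); print(cam,n,cast(cam,(u.mean(),v.mean()),z-.004).round(4))
```

```text
[ 0.43743796 -0.25917295  0.20297752]
top blid [0.6276 0.0767] 0.0421 far [0.631  0.0766 0.0401] fixR [0.6335 0.0771]
top coaster [0.6319 0.0756] 0.0401 far [0.6482 0.0802 0.0413] fixR [0.6261 0.0749]
top clid [ 0.6584 -0.0859] 0.0321 far [ 0.6654 -0.0882  0.0281] fixR [ 0.6619 -0.0868]
top saucer [ 0.6627 -0.0884] 0.0488 far [ 0.6614 -0.0876  0.0544] fixR [ 0.6589 -0.0868]
top bk [[0.6334 0.0766 0.078 ]]
top ck [[ 0.664  -0.0886  0.1   ]]
side blid [0.6289 0.0815] 0.0362 far [0.6288 0.0819 0.0386] fixR [0.6294 0.0812]
side coaster [0.6225 0.0865] 0.0427 far [0.5929 0.1108 0.0708] fixR [0.6169 0.0908]
side clid [ 0.6602 -0.0842] 0.0308 far [ 0.6618 -0.0858  0.0303] fixR [ 0.6611 -0.0849]
side saucer [ 0.6598 -0.0853] 0.0467 far [ 0.6588 -0.0841  0.0539] fixR [ 0.6555 -0.0809]
side bk [[0.6302 0.0806 0.078 ]]
side ck [[ 0.6601 -0.084   0.1   ]]
```

View pics/g15.png

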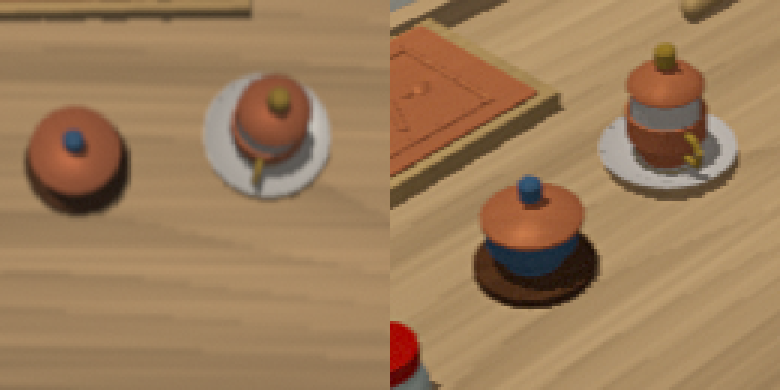

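View pics/g16.png

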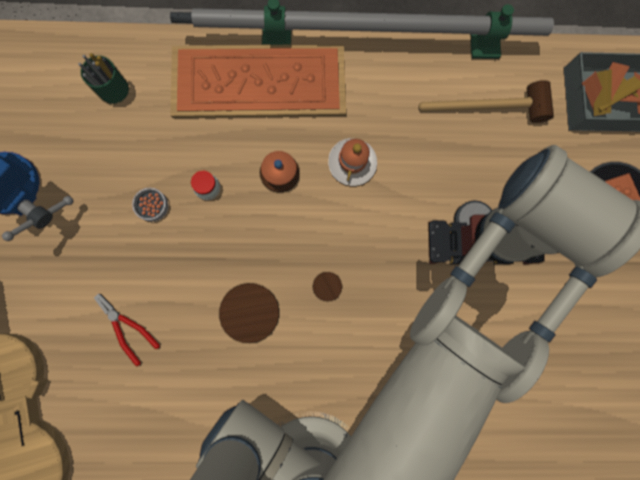

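Both stacks stand centred and level: the bowl lid's knob is at (280,165) and the cup lid's knob at (357,150). The jar, tin and block look unmoved. The arm is clear, so I'm handing in.

Run:
```python
from station import env
o=env.observe(); print(o["clock"],o["contact_force"]); print(env.hand_in())
```

```text
30.15 [-0.01562735  0.22322356  0.07787847]
the job is handed in; nothing more can be done
None
```

The coffee service is assembled and handed in at about 30 s of the 125 s allowed. I built it in the required order: holder on the saucer, cup in the holder, brass-knobbed lid on the cup. Then the sugar bowl went on the 92 mm coaster and the blue-knobbed lid on the bowl. `hand_in()` gave no verdict.

**What the last checks showed**
- **Cup side:** the knob and lid flange agree with the cup and saucer centre to about 2 mm in both cameras. The holder measured within about 1 mm of the saucer's centre.
- **Bowl side:** the knob and bowl centre agree within 1 mm in the top camera. The bowl is about 1–2 mm off the coaster's centre.
- **Seating:** the tool stopped within 0.5 mm of the computed fully-home height for all five pieces, with 1–2 N of contact. Both stacks looked level in the last pictures.
- **Bystanders and arm:** the paste jar, rivet tin and bench block look unmoved in the last picture, though I judged that by eye (the block was partly hidden by the arm). The arm stood clear and the contact force was about zero.

**What disagreed**
- The two cameras differ steadily by about 2–4 mm. Tool readings at grasp matched the top camera in y, so I used that one and relative offsets.
- The bowl read about 66.5 mm in the gripper instead of 68 mm, and may have tilted slightly in the hand. It stood level after release.
- In the last pictures the circle fits for the coaster and saucer came out wrong because other parts covered them. I used the earlier, unobstructed fits instead.

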